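Load the thin-section press by one turn of its hand wheel

ROBOT

A 6-joint arm with a two-finger parallel gripper is mounted at the origin on the work surface. World frame = base frame: x ahead of the robot, y to its left, z up, the work surface at z = 0. Lengths are in m, angles in rad, forces in N, time in s.
With the tool pointing down it reaches from about 0.275 to 1 m from the base axis. Payload 8.4 kg.
Tool frame: the origin (TCP) lies midway between the tips of the shut fingers; the grasp point (between the pads) lies 19 mm behind it (hold_point_z is the distance from the TCP to the grasp point, in m); z points along the fingers, y is the line along which they close (so a half turn about z gives the same grasp; the last joint's range is limited). The gripper opens to 85 mm and grips with 20 to 120 N. Pads are 22 mm wide; open, the fingers measure 114 mm over their backs; the gripper's body (76 mm by 85 mm) begins 54 mm behind the grasp point. The pads swing forward as they close: fully open they stand 13 mm farther back than shut.
Start: joints at [-1.269, 0.353, 1.633, -0, 1.155, -0.002], TCP at [0.187, -0.596, 0.231] pointing down, gripper open.
Joint ranges: [-2.63, 2.63], [-0.92, 2.1], [0.06, 2.66], [-1.3, 4.44], [0, 2.69], [-3.02, 3.02]. Speed limits (rad/s): [2.22, 2.22, 2.79, 3.14, 3.14, 3.14].

INTERFACE

Orientations are given as [roll, pitch, yaw] about the fixed x, y, z axes, in that order (R = Rz(yaw) Ry(pitch) Rx(roll)).
In Python, from bench import * gives the robot as it stands.
- The arm moves only by the tool jog_arm, never from a script. Its argument "rows" is text: rows parted by semicolons, each of 5 numbers parted by spaces: the shift along the world's x, y, z in mm, then the turn about the world's z in degrees, then the closure in counts, from 0 (fully open) to 255 (shut). In form: tx ty tz twist grip; .... A call has 1 to 20 rows; each row shifts and turns the commanded pose from where the row before left it; what a row does not reach is not made up. A row lasts 1/10 s, in which the tool goes at most 50 mm and 8.59 degrees, less where a joint would pass 70% of its speed; a pose out of reach is approached as far as the arm can. A call with a gripper value outside its range is refused whole. The fingers move at their own pace and stop on an object; "force" is the grip in N (left out, the last holds). Time passes only in rows, so rows that do not move let the fingers close. It gives the time, the measured TCP pose, the force, the opening and the grip force at its end, in the units of the state.
- read_state(): the state, without advancing time (a new reading comes with each control period).
- read_camera(name): name is "scene" or "top" or "wrist"; returns a dict with "color" (420x560x3 uint8, red, green, blue), "fx", "fy", "cx", "cy" (pixels), "k1" (the pictures are not rectified: a ray, as slopes to the right and down, at radius r is drawn at 1 + k1 r^2 times it, then the intrinsics apply), "rvec" (rotation vector, rad) and "tvec" (3), from world to camera coordinates, as OpenCV has them; the wrist camera has in their place "tool_from_camera" (4x4, takes a point from camera to tool coordinates, whose origin is the TCP and whose axes are the flange's). Camera axes: x right, y down, z forward; pixel columns grow to the right and rows downward; lengths in m; the calibration is good to about 2 mm. A picture is of the moment at which its call begins: read the wrist's pose just before it. There is no depth.
- job_done(): hands the job in; it is judged then, once.
The state is a dict: "clock": time; "qpos": joint angles; "qd": joint speeds; "tau": joint torques, N m; "tcp_pos": TCP position; "ee_rot": TCP orientation; "ft_force": force on the tool from outside, world axes, zero at the start; "ft_torque": the same for the moment, N m; "grip_width": finger opening in m; "finger_force": force on a finger pad.
Only numpy, scipy, OpenCV 4.12 (cv2) and the standard library are available. Lean on these libraries where they do the work, as an engineer would, in place of code of your own. Each camera call takes 0.05 s, during which the arm holds its last target. There are 200 camera calls.

TASK

The spring foot of the green screw press already rests on the rock chip that is being glued to its slide. Load the spring by pushing the hand wheel exactly one full turn clockwise (seen from above) by its upright black handle, so that the handle ends where it started, then move clear. Push gently with the fingertips, do not grip the handle, and leave the canister, the two rocks and the tally counter where they are.

Things in the scene. Friction and masses are not known exactly. Their poses are not given: they have to be found in the camera images.
- wheel (a joint): Turn of the press's hand wheel in rad: it grows when the wheel turns clockwise seen from above, which screws the spindle down 4 mm a turn (wheel and handle sink with it). It starts anywhere from -1.5 to 1.5; one full turn is 6.283 more than at the start. It turns with steady friction, about 3 to 4 N at the handle, and stays where it is left; it runs on past one turn without a stop.
- wheel_hub (a point): Point on the wheel's upright axis, level with the top of the rim, about 193 mm above the worktop. Aluminium wheel with three spokes, 158 mm over its rim (rim 18 mm thick); hub 38 mm across, its top nut 14 mm higher than this point. The wheel is the topmost part of a green bench press bolted to the worktop (base 150 x 200 mm, two steel columns, everything but the wheel and handle below 165 mm).
- handle_mid (a point): Point half-way up the upright handle, on its own axis, 70 mm from the wheel's axis. It moves with the wheel.
- handle: The upright black handle on the wheel's rim: round, 58 mm tall, 24 mm across at its middle (18 mm at the foot, 14 mm at the top), free to spin on its pin. Origin at the centre of its lower end, 3 mm above the rim's top; z up; its x and y axes spin with it and mean nothing.
- canister: Bystander: aluminium canister with a knurled silver screw lid, 74 mm across, 116 mm tall, upright, loose. Origin at the centre of its underside.
- hematite: Bystander: glossy black hematite lump of rounded knobs, about 82 x 60 x 47 mm, loose. Origin at the centre of its underside.
- feldspar: Bystander: pink feldspar crystal, about 75 x 45 x 47 mm, loose. Origin at the centre of its underside.
- counter: Bystander: wooden tally counter, 50 x 75 x 40 mm, with a metal plunger on top to 60 mm, loose. Origin at the centre of its underside.

How it is judged:
By the outcome, as a careful person would: the job done as asked, in the order asked, and still so for the second after the job is handed in, with the robot touching nothing.
It also fails if it takes over 58 s, if anything falls off the work surface, if the arm or the gripper's body presses on something with over 40 N, if the wrist force passes 120 N, or if a joint passes its speed limit or range.

## Working session

There is one attempt and no reset: what is moved stays moved. The work goes in short steps, Python scripts to look and compute and a tool call to move; the robot and the scene stay as the last step left them, time stands still between calls to the robot, and variables do not carry over. Pictures are saved under pics/ and viewed, at most 10 in all, crops included, and the job is handed in when it is done.

Besides the shell and the picture viewer there is one more tool, called after "Call:" as name(argument=value, ...) on one line, values as JSON. jog_arm: Moves the arm, as the interface text tells. Its arguments: {"type":"object","properties":{"rows":{"type":"string"},"force":{"type":"number"}},"required":["rows"]}

```bash
mkdir -p pics
cat > h.py <<'E'
from bench import *
import numpy as np, cv2
def ray(c,u,v):
    K=np.array([[c['fx'],0,c['cx']],[0,c['fy'],c['cy']],[0,0,1.]])
    n=cv2.undistortPoints(np.array([[[u,v]]],float),K,np.array([c['k1'],0,0,0.]))[0,0]
    R=cv2.Rodrigues(np.array(c['rvec'],float))[0]; t=np.array(c['tvec'],float).ravel()
    return -R.T@t, R.T@np.array([n[0],n[1],1.])
def onz(c,u,v,z):
    o,d=ray(c,u,v); return o+d*(z-o[2])/d[2]
def proj(c,p):
    K=np.array([[c['fx'],0,c['cx']],[0,c['fy'],c['cy']],[0,0,1.]])
    return cv2.projectPoints(np.array([p],float),np.array(c['rvec'],float),np.array(c['tvec'],float),K,np.array([c['k1'],0,0,0.]))[0].ravel()
E
python3 - <<'E'
from h import *
import pickle
a=read_camera('top');b=read_camera('scene')
pickle.dump((a,b),open('c0.pkl','wb'))
cv2.imwrite('pics/top0.png',a['color'][:,:,::-1]);cv2.imwrite('pics/scene0.png',b['color'][:,:,::-1])
s=read_state();print(s['clock'],s['tcp_pos'],s['ee_rot'],s['grip_width'],a['k1'],b['k1'])
E
```

```text
0.1 [ 0.18683877 -0.59597435  0.23061307] [-3.14030358e+00  1.18031265e-05  3.03787918e-01] 0.08534601802161526 0.045993236575747366 -0.02405256287992873
```

View pics/top0.png

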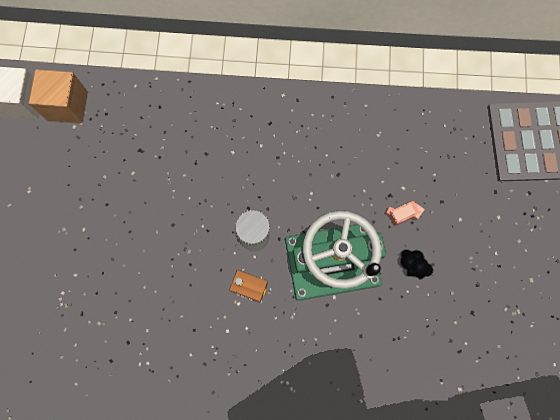

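View pics/scene0.png

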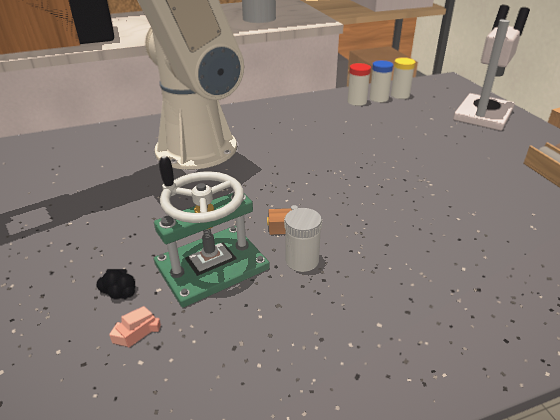

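The top view shows the wheel rim centred near (342,249), with the black handle at about (374,268). In the scene view the handle is near (167,170). The canister, counter, feldspar and hematite all stand around the press, below wheel height.

Run:
```python
from h import *
import pickle
a,b=pickle.load(open('c0.pkl','rb'))
im=a['color'].astype(int)
m=((im.min(2)>150)).astype(np.uint8); m[:195]=0;m[300:]=0;m[:,:295]=0;m[:,392:]=0
p=np.argwhere(m)[:,::-1]
h=cv2.convexHull(p.astype(np.int32)); e=cv2.fitEllipse(h); print('rim',e)
hub=onz(a,*e[0],.188);print('hub',hub)
for k in range(4):
    u=e[0][0]+e[1][0]/2*np.cos(k*np.pi/2);v=e[0][1]+e[1][0]/2*np.sin(k*np.pi/2);print(np.linalg.norm((onz(a,u,v,.186)-hub)[:2]))
d=(im.max(2)<45).astype(np.uint8); d[:,:355]=0;d[:,395:]=0;d[:250]=0;d[290:]=0
n,l,st,c=cv2.connectedComponentsWithStats(d);print(st,c)
i=1+np.argmax(st[1:,4]); P=onz(a,*c[i],.235)
print('handle',P,'r',np.linalg.norm((P-hub)[:2]),np.degrees(np.arctan2(*(P-hub)[1::-1])))
# scene
ims=b['color'].astype(int)
d=(ims.max(2)<45).astype(np.uint8); d[:,:155]=0;d[:,180:]=0;d[:150]=0;d[192:]=0
n,l,st,c=cv2.connectedComponentsWithStats(d);i=1+np.argmax(st[1:,4]);print(st[i],c[i])
print('scene handle',onz(b,*c[i],.225)); print('proj of P mid',proj(b,[P[0],P[1],.225]))
for n_,u,v,z in (('can',253,226,.116),('counter',249,286,.04),('feld',406,212,.025),('hem',416,264,.025)): print(n_,onz(a,u,v,z))
print(onz(a,374,268,.254), ray(a,343,249)[0],ray(b,1,1)[0])
```

```text
rim ((340.29559326171875, 244.60186767578125), (100.14791107177734, 123.98916625976562), 29.924335479736328)
hub [ 0.53472858 -0.06227381  0.188     ]
0.10064308003585799
0.09903342480431969
0.10040863869963072
0.10491343440415499
[[     0      0    560    420 235093]
 [   366    263     14     13    107]] [[279.45795919 209.47263849]
 [371.86915888 269.61682243]]
handle [ 0.48252379 -0.11778453  0.235     ] r 0.07620223405512024 -133.24207422930948
[160 158  14  28 294] [166.3537415  171.35714286]
scene handle [ 0.48485584 -0.1190749   0.225     ]
proj of P mid [166.87666569 170.62581422]
can [0.57569636 0.11984726 0.116     ]
counter [0.45303267 0.12230016 0.04      ]
feld [ 0.65369207 -0.23368223  0.025     ]
hem [ 0.53158228 -0.25721308  0.025     ]
[ 0.48318433 -0.11816283  0.254     ] [0.35224668 0.05598066 1.18328607] [ 1.25130036 -0.15218324  0.67506442]
```

Run:
```python
from h import *
import pickle
a,b=pickle.load(open('c0.pkl','rb'))
im=a['color'].astype(int)
m=((im.min(2)>130)).astype(np.uint8); m[:195]=0;m[300:]=0;m[:,:295]=0;m[:,388:]=0
n,l,st,c=cv2.connectedComponentsWithStats(m);i=1+np.argmax(st[1:,4]);print(st[i])
h=cv2.convexHull(np.argwhere(l==i)[:,::-1].astype(np.int32)); e=cv2.fitEllipse(h); print('rim',e)
hub=onz(a,*e[0],.186);print('hub',hub)
for k in range(4):
    r=sum(e[1])/4
    print(np.linalg.norm((onz(a,e[0][0]+r*np.cos(k*np.pi/2),e[0][1]+r*np.sin(k*np.pi/2),.186)-hub)[:2]))
print('nut',onz(a,343,247,.205))
for P in ([.4825,-.1178],[.4845,-.1185]):
    d=np.array(P)-hub[:2];print(np.linalg.norm(d),np.degrees(np.arctan2(d[1],d[0])))
```

```text
[ 303  211   80   77 2321]
rim ((343.9837951660156, 250.97891235351562), (75.1562271118164, 85.95579528808594), 128.7291717529297)
hub [ 0.52267836 -0.07035559  0.186     ]
0.08049739078649741
0.0798242174320914
0.08069701610351274
0.08315608843049671
nut [ 0.52720287 -0.06573958  0.205     ]
0.06217131668733199 -130.25963702889027
0.06144486436157541 -128.41430106671984
```

Call:
jog_arm(rows="10 14 14 7.6 255; 20 28 14 7.6 255; 21 28 14 7.6 255; 21 28 14 7.6 255; 21 28 14 7.6 255; 21 28 14 7.6 255; 21 28 14 7.6 255; 21 28 10 7.6 255; 21 28 0 7.6 255; 21 28 0 7.6 255; 21 28 0 7.6 255; 21 28 0 7.6 255; 21 28 0 7.6 255; 21 28 0 7.6 255; 20 28 0 7.6 255; 17 28 0 7.6 255; 6 10 0 1 255; 0 0 0 0 255; 0 0 0 0 255; 0 0 0 0 255")

```text
clock: 2.1
tcp_pos: [0.5113, -0.1534, 0.3392]
ee_rot: [-3.141, -0.0, 2.441]
ft_force: [-0.3, -0.5, -0.2]
grip_width: -0.0001
finger_force: 0.0
```

Run:
```python
from h import *
import pickle
s=read_state();w=read_camera('wrist');a=read_camera('top')
pickle.dump((s,w,a),open('c1.pkl','wb'))
print(s['clock'],s['tcp_pos'],s['ee_rot'],s['qpos'],s['ft_force'],s['grip_width']);print(np.round(w['tool_from_camera'],3))
cv2.imwrite('pics/w1.png',np.hstack([w['color'],a['color'][100:,250:490].copy() if 0 else w['color'][:, :1]])[:,:,::-1])
```

```text
2.1 [ 0.51132051 -0.15339739  0.33920024] [-3.14107222e+00 -9.32748962e-05  2.44109646e+00] [-2.93985677e-01  1.20631645e-01  1.69392439e+00 -4.54547030e-04
  1.32732810e+00 -1.16417619e+00] [-0.28758122 -0.46087305 -0.24468311] -0.0001218661533108853
[[ 0.001 -0.951 -0.31   0.078]
 [ 1.     0.001  0.    -0.001]
 [-0.    -0.31   0.951 -0.142]
 [ 0.     0.     0.     1.   ]]
```

View pics/w1.png

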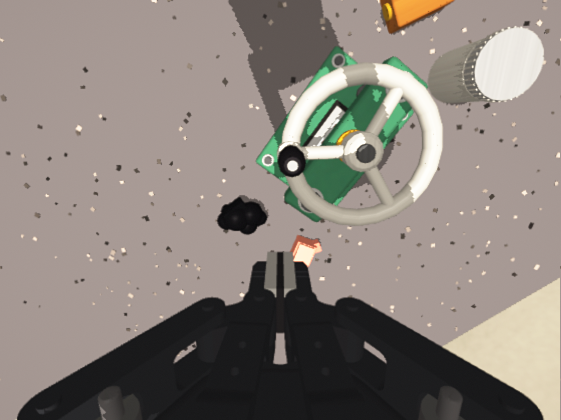

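The wrist view shows the rim spanning about (283–442, 63–225), the hub nut near (366,152), and the handle at (292,160) above and left of the shut fingertips. The way ahead is clear.

```bash
cat >> h.py <<'E'
from scipy.spatial.transform import Rotation as Ro
def wcam(s,w):
    T=np.eye(4);T[:3,:3]=Ro.from_euler('xyz',s['ee_rot']).as_matrix();T[:3,3]=s['tcp_pos']
    C=np.linalg.inv(T@np.array(w['tool_from_camera'])); d=dict(w)
    d['rvec']=cv2.Rodrigues(C[:3,:3])[0].ravel();d['tvec']=C[:3,3];return d
def blob(c,guess,half,thr,dark=True):
    u,v=[int(x) for x in guess];y0,x0=max(v-half,0),max(u-half,0)
    im=c['color'][y0:v+half,x0:u+half].astype(int)
    m=((im.max(2)<thr) if dark else (im.min(2)>thr)).astype(np.uint8)
    m=cv2.morphologyEx(m,cv2.MORPH_CLOSE,np.ones((9,9),np.uint8))
    n,l,st,ce=cv2.connectedComponentsWithStats(m);i=1+np.argmax(st[1:,4])
    return ce[i]+[x0,y0],st[i]
E
python3 - <<'E'
from h import *
import pickle
s,w,a=pickle.load(open('c1.pkl','rb'));c=wcam(s,w)
im=w['color'].astype(int);m=(im.min(2)>125).astype(np.uint8)
# rim outer edge: outermost bright pixel along rays from centre, mid-radius band
pts=[]
for t in np.radians(np.arange(0,360,3)):
    for r in np.arange(92,60,-.5):
        u,v=362+r*np.cos(t),144+r*np.sin(t)
        if 0<=u<560 and v<420 and m[int(round(v)),int(round(u))]: 
            if r<90: pts.append((u,v))
            break
P=np.array([onz(c,u,v,.184)[:2] for u,v in pts])
from scipy.optimize import least_squares
f=least_squares(lambda q:np.hypot(*(P-q[:2]).T)-q[2],[.527,-.066,.079],loss='soft_l1',f_scale=.002)
print('rim',f.x,len(P),np.median(abs(f.fun)))
print('nut',onz(c,366,152,.207))
H,st=blob(w,(291,160),20,70);print(H,st)
for z in (.235,.245,.254):print(onz(c,*H,z))
print('top',onz(c,292,164,.254))
E
```

```text
rim [ 0.5290955  -0.06575836  0.07911041] 38 0.0016544571281892906
nut [ 0.52851487 -0.0663971   0.207     ]
[293.22757697 159.94511379] [  7   0  33  40 747]
[ 0.48724881 -0.11990636  0.235     ]
[ 0.48578193 -0.11925873  0.245     ]
[ 0.48446174 -0.11867586  0.254     ]
top [ 0.48625704 -0.12135706  0.254     ]
```

Call:
jog_arm(rows="2 4 -20 0.5 255; 2 4 -30 0.5 255; 1 0 -30 0 255; 0 0 -25 0 255; 0 0 -15 0 255; 0 0 -7 0 255; 0 0 0 0 255; 0 0 0 0 255")

```text
clock: 3.0
tcp_pos: [0.5173, -0.1449, 0.2131]
ee_rot: [3.141, 0.001, 2.46]
ft_force: [0.5, -0.0, 0.6]
grip_width: 0.0001
finger_force: 0.0
```

```bash
cat > path.py <<'E'
from h import *
import sys
hub=np.array([.529,-.066])*1e3
def tgt(phi,back=23.):
    p=np.radians(phi);H=hub+70*np.array([np.cos(p),np.sin(p)]);t=np.array([np.sin(p),-np.cos(p)]);return H-back*t
def rows(phis,cur,back=23.):
    for f,g in zip(phis[:-1],phis[1:]):
        n=tgt(g,back);d=np.round(n-cur,1);cur=cur+d;print('%g %g'%tuple(d),round(g-f,1),end='; ')
    print()
E
python3 - <<'E'
from path import *
s=read_state();c=np.array(s['tcp_pos'])*1e3;print(c,np.degrees(s['ee_rot'][2]),s['ft_force'])
print('contact pt',tgt(-129),tgt(-129)-c[:2])
for k in range(4): rows(np.arange(-129-90*k,-129-90*k-91,-4.5),tgt(-129-90*k))
E
```

```text
[ 517.33886921 -144.85135065  213.08054438] 140.96572315000375 [ 0.46935294 -0.00471923  0.58102053]
contact pt [ 502.82192974 -134.8745863 ] [-14.51693947   9.97676435]
-5.3 2.3 -4.5; -5.2 2.6 -4.5; -4.9 3.1 -4.5; -4.6 3.5 -4.5; -4.4 3.8 -4.5; -4 4.1 -4.5; -3.7 4.4 -4.5; -3.4 4.7 -4.5; -3 5 -4.5; -2.5 5.2 -4.5; -2.2 5.4 -4.5; -1.7 5.5 -4.5; -1.3 5.6 -4.5; -0.9 5.7 -4.5; -0.4 5.8 -4.5; 0.1 5.8 -4.5; 0.5 5.8 -4.5; 1 5.7 -4.5; 1.4 5.6 -4.5; 1.8 5.5 -4.5; 
2.3 5.3 -4.5; 2.6 5.2 -4.5; 3.1 4.9 -4.5; 3.5 4.6 -4.5; 3.8 4.4 -4.5; 4.1 4 -4.5; 4.4 3.7 -4.5; 4.7 3.4 -4.5; 5 3 -4.5; 5.2 2.5 -4.5; 5.4 2.2 -4.5; 5.5 1.7 -4.5; 5.6 1.3 -4.5; 5.7 0.9 -4.5; 5.8 0.4 -4.5; 5.8 -0.1 -4.5; 5.8 -0.5 -4.5; 5.7 -1 -4.5; 5.6 -1.4 -4.5; 5.5 -1.8 -4.5; 
5.3 -2.3 -4.5; 5.2 -2.6 -4.5; 4.9 -3.1 -4.5; 4.6 -3.5 -4.5; 4.4 -3.8 -4.5; 4 -4.1 -4.5; 3.7 -4.4 -4.5; 3.4 -4.7 -4.5; 3 -5 -4.5; 2.5 -5.2 -4.5; 2.2 -5.4 -4.5; 1.7 -5.5 -4.5; 1.3 -5.6 -4.5; 0.9 -5.7 -4.5; 0.4 -5.8 -4.5; -0.1 -5.8 -4.5; -0.5 -5.8 -4.5; -1 -5.7 -4.5; -1.4 -5.6 -4.5; -1.8 -5.5 -4.5; 
-2.3 -5.3 -4.5; -2.6 -5.2 -4.5; -3.1 -4.9 -4.5; -3.5 -4.6 -4.5; -3.8 -4.4 -4.5; -4.1 -4 -4.5; -4.4 -3.7 -4.5; -4.7 -3.4 -4.5; -5 -3 -4.5; -5.2 -2.5 -4.5; -5.4 -2.2 -4.5; -5.5 -1.7 -4.5; -5.6 -1.3 -4.5; -5.7 -0.9 -4.5; -5.8 -0.4 -4.5; -5.8 0.1 -4.5; -5.8 0.5 -4.5; -5.7 1 -4.5; -5.6 1.4 -4.5; -5.5 1.8 -4.5;
```

Approach to contact first, and read the force.

Call:
jog_arm(rows="-4 3 0 0 255; -4 3 0 0 255; -3 2 0 0 255; -2 1.5 0 0 255; -1.5 0.5 0 0 255; 0 0 0 0 255")

```text
clock: 3.6
tcp_pos: [0.5029, -0.1345, 0.2126]
ee_rot: [3.141, 0.001, 2.461]
ft_force: [1.0, -2.0, 1.1]
grip_width: -0.0002
finger_force: 1.1
```

Call:
jog_arm(rows="-2.6 1.1 0 -2 255; -2.7 1.2 0 -2.5 255; -5.2 2.6 0 -4.5 255; -4.9 3.1 0 -4.5 255; -4.6 3.5 0 -4.5 255; -4.4 3.8 0 -4.5 255; -4 4.1 0 -4.5 255; -3.7 4.4 0 -4.5 255; -3.4 4.7 0 -4.5 255; -3 5 0 -4.5 255")

```text
clock: 4.6
tcp_pos: [0.4639, -0.1012, 0.2123]
ee_rot: [-3.141, 0.001, 1.751]
ft_force: [0.5, -3.8, 0.5]
grip_width: -0.0001
finger_force: 1.7
```

Run:
```python
from path import *
s=read_state();c=np.array(s['tcp_pos'])*1e3;print(c,np.degrees(s['ee_rot'][2]),s['ft_force'],tgt(-129-40.5))
w=read_camera('wrist');cv2.imwrite('pics/w2.png',w['color'][:,:,::-1])
```

```text
[ 463.85094289 -101.24530397  212.29365651] 100.32314468467064 [ 0.50066596 -3.78035581  0.53361785] [ 464.36357356 -101.37134966]
```

View pics/w2.png

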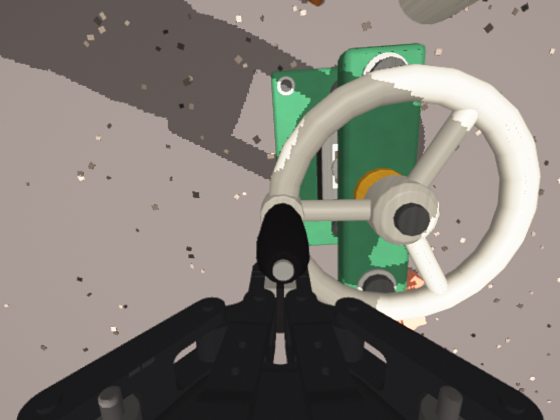

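The view shows the fingertips squarely behind the handle at (283,250), off the rim and hub, pushing with about 3.8 N. I'll carry on round.

Call:
jog_arm(rows="-2.5 5.2 0 -4.5 255; -2.2 5.4 0 -4.5 255; -1.7 5.5 0 -4.5 255; -1.3 5.6 0 -4.5 255; -0.9 5.7 0 -4.5 255; -0.4 5.8 0 -4.5 255; 0.1 5.8 0 -4.5 255; 0.5 5.8 0 -4.5 255; 1 5.7 0 -4.5 255; 1.4 5.6 0 -4.5 255; 1.8 5.5 0 -4.5 255; 2.3 5.3 0 -4.5 255; 2.6 5.2 0 -4.5 255; 3.1 4.9 0 -4.5 255; 3.5 4.6 0 -4.5 255")

```text
clock: 6.15
tcp_pos: [0.47, -0.0193, 0.2116]
ee_rot: [-3.14, 0.003, 0.575]
ft_force: [-3.2, -2.4, -1.5]
grip_width: 0.0001
finger_force: 1.7
```

Call:
jog_arm(rows="3.8 4.4 0 -4.5 255; 4.1 4 0 -4.5 255; 4.4 3.7 0 -4.5 255; 4.7 3.4 0 -4.5 255; 5 3 0 -4.5 255; 5.2 2.5 0 -4.5 255; 5.4 2.2 0 -4.5 255; 5.5 1.7 0 -4.5 255; 5.6 1.3 0 -4.5 255; 5.7 0.9 0 -4.5 255; 5.8 0.4 0 -4.5 255; 5.8 -0.1 0 -4.5 255; 5.8 -0.5 0 -4.5 255; 5.7 -1 0 -4.5 255; 5.6 -1.4 0 -4.5 255; 5.5 -1.8 0 -4.5 255; 0 0 0 0 255")

```text
clock: 7.85
tcp_pos: [0.5545, 0.0035, 0.2115]
ee_rot: [3.141, 0.002, -0.681]
ft_force: [-1.4, 1.0, -0.6]
grip_width: -0.0
finger_force: 0.7
```

Run:
```python
from path import *
s=read_state();c=np.array(s['tcp_pos'])*1e3;print(c,np.degrees(s['ee_rot'][2]),s['ft_force'],tgt(-309),s['qpos'][[0,5]])
print('away',(tgt(-309,50)-c[:2]))
```

```text
[554.45513568   3.49040018 211.53489607] -38.99272264511915 [-1.38258219  1.00667806 -0.62701405] [555.17807026   2.8745863 ] [0.00328525 2.25436424]
away [-20.26000638  16.37583667]
```

Call:
jog_arm(rows="-8 6 0 0 255; -12 10 0 3 255; 0 0 0 8 255; 0 0 0 8.5 255; 0 0 0 8.5 255; 0 0 0 8.5 255; 0 0 0 8.5 255; 0 0 0 8.5 255; 0 0 0 8.5 255; 0 0 0 8.5 255; 0 0 0 8.5 255; 0 0 0 8.5 255; 0 0 0 8.5 255; 0 0 0 8.5 255; 0 0 0 8.5 255; 0 0 0 8.5 255; 0 0 0 8.5 255; 0 0 0 8.5 255; 0 0 0 8.5 255; 0 0 0 8.5 255")

```text
clock: 9.85
tcp_pos: [0.5343, 0.0198, 0.2126]
ee_rot: [3.141, 0.0, 2.042]
ft_force: [0.5, 0.0, -0.3]
grip_width: -0.0
finger_force: 0.0
```

Call:
jog_arm(rows="0 0 0 8.5 255; 0 0 0 8.5 255; 0 0 0 7.5 255; 0 0 0 0 255; 0 0 0 0 255")

```text
clock: 10.35
tcp_pos: [0.5346, 0.0196, 0.2125]
ee_rot: [3.141, 0.0, 2.459]
ft_force: [-0.0, 1.3, 0.1]
grip_width: 0.0001
finger_force: 0.0
```

Run:
```python
from path import *
s=read_state();c=np.array(s['tcp_pos'])*1e3;print(c,np.degrees(s['ee_rot'][2]),s['ft_force'],'to contact',tgt(-309)-c[:2])
```

```text
[534.57796794  19.63284531 212.52452204] 140.8694964421699 [-0.00641803  1.26121803  0.09630818] to contact [ 20.60010232 -16.75825902]
```

Call:
jog_arm(rows="8 -6.5 0 0 255; 7 -6 0 0 255; 4 -3 0 0 255; 1.6 -1.3 0 0 255; 5.3 -2.3 0 -4.5 255; 5.2 -2.6 0 -4.5 255; 4.9 -3.1 0 -4.5 255; 4.6 -3.5 0 -4.5 255; 4.4 -3.8 0 -4.5 255; 4 -4.1 0 -4.5 255; 3.7 -4.4 0 -4.5 255; 3.4 -4.7 0 -4.5 255; 3 -5 0 -4.5 255; 2.5 -5.2 0 -4.5 255; 2.2 -5.4 0 -4.5 255; 1.7 -5.5 0 -4.5 255; 1.3 -5.6 0 -4.5 255; 0.9 -5.7 0 -4.5 255")

```text
clock: 12.15
tcp_pos: [0.6026, -0.0579, 0.2118]
ee_rot: [-3.141, -0.001, 1.358]
ft_force: [-0.4, 3.1, -1.4]
grip_width: -0.0002
finger_force: 1.7
```

Call:
jog_arm(rows="0.4 -5.8 0 -4.5 255; -0.1 -5.8 0 -4.5 255; -0.5 -5.8 0 -4.5 255; -1 -5.7 0 -4.5 255; -1.4 -5.6 0 -4.5 255; -1.8 -5.5 0 -4.5 255; -2.3 -5.3 0 -4.5 255; -2.6 -5.2 0 -4.5 255; -3.1 -4.9 0 -4.5 255; -3.5 -4.6 0 -4.5 255; -3.8 -4.4 0 -4.5 255; -4.1 -4 0 -4.5 255; -4.4 -3.7 0 -4.5 255; -4.7 -3.4 0 -4.5 255; -5 -3 0 -4.5 255; -5.2 -2.5 0 -4.5 255; -5.4 -2.2 0 -4.5 255; -5.5 -1.7 0 -4.5 255; -5.6 -1.3 0 -4.5 255; 0 0 0 0 255")

```text
clock: 14.15
tcp_pos: [0.5428, -0.139, 0.2122]
ee_rot: [3.141, -0.0, -0.133]
ft_force: [0.7, -0.7, -0.5]
grip_width: -0.0002
finger_force: 0.4
```

Run:
```python
from path import *
import pickle
s=read_state();c=np.array(s['tcp_pos'])*1e3;print(c,np.degrees(s['ee_rot'][2]),s['ft_force'],tgt(-309-148.5),s['qpos'][0])
a=read_camera('top');a0=pickle.load(open('c0.pkl','rb'))[0]
cv2.imwrite('pics/t2.png',cv2.resize(np.hstack([a0['color'][190:310,285:445],a['color'][190:310,285:445]])[:,:,::-1],None,fx=2.4,fy=2.4,interpolation=cv2.INTER_CUBIC))
```

```text
[ 542.83864261 -139.02938739  212.15309098] -7.596736056831619 [ 0.71921196 -0.74028811 -0.45092002] [ 542.66639836 -138.40324272] -0.25333331617914484
```

View pics/t2.png

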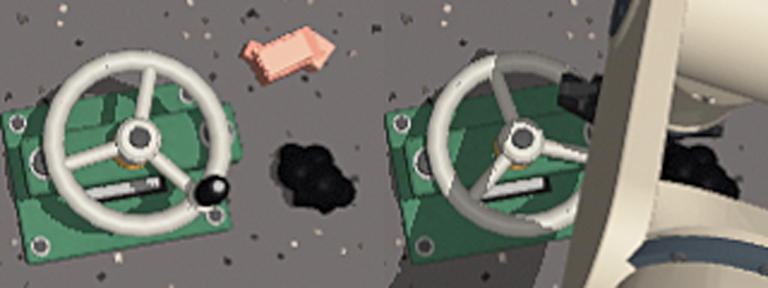

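The reference crop on the left shows the handle at its start. On the right the arm hides the handle, but the spokes show it is about 30° short. The rocks have not moved. I'll push 27° more, back off, and look from the same wrist pose as before.

Call:
jog_arm(rows="-5.7 -0.9 0 -4.5 255; -5.8 -0.4 0 -4.5 255; -5.8 0.1 0 -4.5 255; -5.8 0.5 0 -4.5 255; -5.7 1 0 -4.5 255; -5.6 1.4 0 -4.5 255; 0 0 0 0 255; 0 0 0 0 255")

```text
clock: 15.0
tcp_pos: [0.5087, -0.137, 0.2124]
ee_rot: [3.142, 0.0, -0.599]
ft_force: [-0.4, -1.2, -0.2]
grip_width: -0.0001
finger_force: 0.0
```

Call:
jog_arm(rows="6 -4 0 0 255; 6 -4 10 0 255; 0 -3 30 8 255; 0 -3 40 8.5 255; 0 -3 30 8.5 255; 0 0 16 8.5 255; 0 0 0 8.5 255; 0 0 0 8.5 255; 0 0 0 8.5 255; 0 0 0 8.5 255; 0 0 0 8.5 255; 0 0 0 8.5 255; 0 0 0 8.5 255; 0 0 0 8.5 255; 0 0 0 8.5 255; 0 0 0 8.5 255; 0 0 0 8.5 255; 0 0 0 8.5 255; 0 0 0 8.5 255; 0 0 0 8.5 255")

```text
clock: 17.0
tcp_pos: [0.5212, -0.1543, 0.3391]
ee_rot: [3.141, 0.0, 2.067]
ft_force: [-0.0, 0.2, -1.1]
grip_width: 0.0
finger_force: 0.0
```

Call:
jog_arm(rows="0 0 0 8.5 255; 0 0 0 8.5 255; 0 0 0 5 255; 0 0 0 0 255; 0 0 0 0 255")

```text
clock: 17.5
tcp_pos: [0.521, -0.1542, 0.3388]
ee_rot: [3.141, 0.0, 2.441]
ft_force: [0.5, 0.1, 0.2]
grip_width: 0.0005
finger_force: 0.0
```

```bash
cat > meas.py <<'E'
from path import *
import pickle
def ang(s,w,g):
    c=wcam(s,w);H,st=blob(w,g,22,70);return H,st
s0,w0,_=pickle.load(open('c1.pkl','rb'))
E
python3 - <<'E'
from meas import *
s=read_state();print(s['clock'],s['tcp_pos'],np.degrees(s['ee_rot']),s['ft_force'])
w=read_camera('wrist');pickle.dump((s,w),open('c2.pkl','wb'))
c=wcam(s,w);c0=wcam(s0,w0)
print('expected px for phi0,-124.6:',[proj(c,[*(hub/1e3+.07*np.array([np.cos(np.radians(f)),np.sin(np.radians(f))])),.25]) for f in (-129.1,-124.6)])
cv2.imwrite('pics/w3.png',cv2.resize(np.hstack([w0['color'][40:250,220:460],w['color'][40:250,220:460]])[:,:,::-1],None,fx=1.6,fy=1.6,interpolation=cv2.INTER_CUBIC))
E
```

```text
17.5 [ 0.52098371 -0.15421368  0.33879026] [1.79990950e+02 2.55770121e-02 1.39873875e+02] [0.54966871 0.09430054 0.24628277]
expected px for phi0,-124.6: [array([284.47979535, 150.59706858]), array([284.84170405, 157.78191005])]
```

View pics/w3.png

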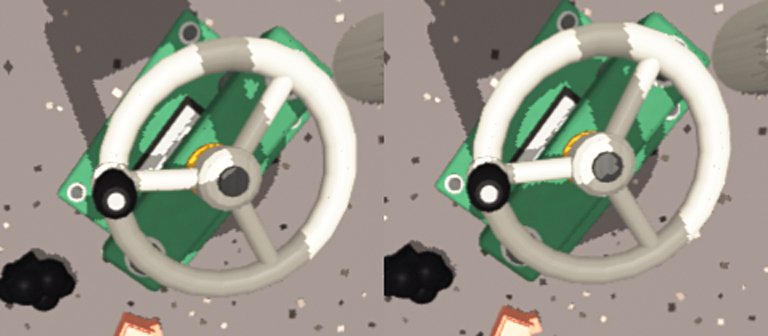

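Both crops (start on the left, now on the right) show the handle at the left of the rim and the hub nut as a dark disc. The wheel looks only a few degrees short. I'll measure the difference from both.

```bash
cat >> meas.py <<'E'
def m(s,w,g,gn,dz):
    c=wcam(s,w)
    H,st=blob(w,g,22,60);N,sn=blob(w,gn,13,110)
    h=onz(c,*H,.245-dz)[:2];n=onz(c,*N,.207-dz)[:2];f=lambda d:round(np.degrees(np.arctan2(d[1],d[0])),2)
    print(H,st[2:],N,sn[2:],h,n,'by nut',f(h-n),'by hub',f(h-hub/1e3));return h,n
E
python3 - <<'E'
from meas import *
s,w=pickle.load(open('c2.pkl','rb'))
m(s0,w0,(292,160),(366,152),0)
m(s,w,(220+(488-384)/1.6,40+188/1.6),(220+(607-384)/1.6,40+163/1.6),.004)
E
```

```text
[292.81914894 158.33890578] [ 36  39 658] [366.59276018 154.69230769] [ 26  21 442] [ 0.4845909  -0.11870334] [ 0.5308717  -0.06738088] by nut -132.04 by hub -130.12
[285.20415225 155.87889273] [ 27  30 578] [361.31868132 145.47619048] [ 26  19 273] [ 0.4893848  -0.12315973] [ 0.53165079 -0.0665716 ] by nut -126.76 by hub -124.72
```

```bash
cat >> meas.py <<'E'
def spin(s,w,g,dz):
    c=wcam(s,w);im=w['color'].astype(int);mk=(im.max(2)<60).astype(np.uint8)
    mk=cv2.morphologyEx(mk,cv2.MORPH_CLOSE,np.ones((9,9),np.uint8));mk=cv2.morphologyEx(mk,cv2.MORPH_OPEN,cv2.getStructuringElement(2,(15,15)))
    l=cv2.connectedComponents(mk)[1];u,v=map(int,g);k=l[v,u];p=np.argwhere(l==k)[:,::-1];H=p.mean(0);h=onz(c,*H,.245-dz)[:2]-hub/1e3
    print(len(p),np.ptp(p,0),H,'r',np.linalg.norm(h),'ang',np.degrees(np.arctan2(h[1],h[0])))
E
python3 - <<'E'
from meas import *
s,w=pickle.load(open('c2.pkl','rb'))
spin(s0,w0,(292,158),0);spin(s,w,(285,156),.004)
E
```

```text
259 [20 14] [292. 153.] r 0.06975161887962368 ang -133.5589760720305
214 [17 14] [285.5 149. ] r 0.06904834961546964 ang -129.20674796273747
```

```bash
cat >> meas.py <<'E'
def top(s,w,g,dz):
    c=wcam(s,w);im=w['color'].astype(int);mk=(im.min(2)>90).astype(np.uint8)
    n,l,st,ce=cv2.connectedComponentsWithStats(mk);u,v=map(int,g);k=l[v,u];h=onz(c,*ce[k],.254-dz)[:2]-hub/1e3
    print(k,st[k],ce[k],'r',np.linalg.norm(h),'ang',np.degrees(np.arctan2(h[1],h[0])))
E
python3 - <<'E'
from meas import *
s,w=pickle.load(open('c2.pkl','rb'))
top(s0,w0,(293,165),0);top(s,w,(285,160.6),.004)
E
```

```text
10 [287 160  12  12 108] [292.13888889 165.47222222] r 0.06987362515382682 ang -126.74109715622303
11 [280 155  12  12 107] [285.29906542 160.87850467] r 0.06990304718288 ang -122.61977733252367
```

The handle-top disc gives a clean answer: r = 69.9 mm in both views, with 4.1° (about 5 mm) still to go.

Call:
jog_arm(rows="-2 4 -20 0.5 255; -2 4 -30 0.5 255; -1 1 -30 0.5 255; 0 0 -25 0 255; 0 0 -15 0 255; 0 0 -7 0 255; 0 0 0 0 255; -4 3 0 0 255; -3 2.4 0 0 255; -2 1.6 0 0 255; -1.5 1.2 0 0 255; -1 0.8 0 0 255; 0 0 0 0 255; 0 0 0 0 255")

```text
clock: 18.95
tcp_pos: [0.5045, -0.1361, 0.2116]
ee_rot: [3.141, 0.001, 2.47]
ft_force: [1.2, -2.4, 2.5]
grip_width: -0.0002
finger_force: 1.4
```

Call:
jog_arm(rows="-0.6 0.5 0 0 255; -0.6 0.4 0 0 255; 0 0 0 0 255; 0 0 0 0 255; 4 -3 0 0 255; 6 -5 0 0 255; 0 -3 20 0 255; 0 -4 35 0 255; 0 -3 35 0 255; 0 0 25 0 255; 0 0 12 0 255; 0 0 0 0 255; 0 0 0 0 255")

```text
clock: 20.25
tcp_pos: [0.5124, -0.1529, 0.3369]
ee_rot: [-3.141, -0.002, 2.47]
ft_force: [-0.4, -1.2, 0.4]
grip_width: 0.0002
finger_force: 0.0
```

Run:
```python
from meas import *
s=read_state();print(s['clock'],s['tcp_pos'],np.degrees(s['ee_rot']))
w=read_camera('wrist');pickle.dump((s,w),open('c3.pkl','wb'))
c=wcam(s,w);f=np.radians(-126.7);g=proj(c,[hub[0]/1e3+.07*np.cos(f),hub[1]/1e3+.07*np.sin(f),.25]);print(g)
top(s0,w0,(293,165),0);top(s,w,g,.004)
```

```text
20.25 [ 0.51236779 -0.15294525  0.33687131] [-1.79960767e+02 -1.05091705e-01  1.41505818e+02]
[292.098769   165.02676985]
10 [287 160  12  12 108] [292.13888889 165.47222222] r 0.06987362515382682 ang -126.74109715622303
10 [287 159  12  12 109] [292.29357798 164.71559633] r 0.06984581210095976 ang -126.89406490900801
```

The handle is back at its start to within 0.2°. Now I'll move clear and check the bystanders.

Call:
jog_arm(rows="-5 -15 10 0 255; -15 -30 0 0 255; -20 -35 0 0 255; -20 -40 0 0 255; -20 -40 0 0 255; -20 -40 0 0 255; -20 -40 0 0 255; -20 -40 0 0 255; -20 -40 0 0 255; -10 -20 0 0 255; 0 0 0 0 255; 0 0 0 0 255; 0 0 0 0 255")

```text
clock: 21.6
tcp_pos: [0.3429, -0.4924, 0.348]
ee_rot: [3.141, -0.001, 2.47]
ft_force: [0.5, 0.0, 0.9]
grip_width: 0.0002
finger_force: 0.0
```

Run:
```python
from h import *
import pickle
a0=pickle.load(open('c0.pkl','rb'))[0];a=read_camera('top')
d=cv2.absdiff(a['color'],a0['color']).max(2)
for n,u,v in (('can',253,226),('counter',249,286),('feld',406,212),('hem',416,264)): print(n,(d[v-22:v+22,u-22:u+22]>40).sum())
cv2.imwrite('pics/t3.png',a['color'][:,:,::-1])
```

```text
can 0
counter 0
feld 0
hem 0
```

View pics/t3.png

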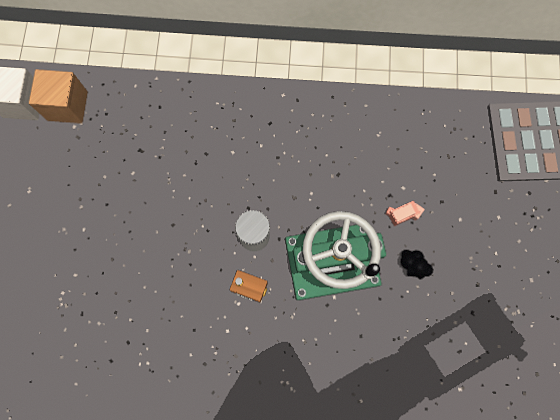

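The handle is back at (374,269), nothing else has moved, and the arm is clear of the press.

```bash
python3 -c "
from bench import *
print(job_done())"
```

```text
the job is handed in; nothing more can be done
None
```

The hand wheel was pushed one full turn clockwise with the shut fingertips, the handle ended within about 0.2° of its start by the wrist camera, the bystanders did not move, and the arm was clear when I handed the job in at about 22 s.

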